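# Refit the control knob and hold it pressed in

## Task

The knob has come off the small steel control box. Pick it up, turn it so that its white line points the same way as the red mark beside the D-shaped shaft (flat to flat), push it fully home on the shaft, then press it right in against its spring and keep pressing: finish while the gripper is still holding the knob pressed in. Do not knock the jar, the cookie box or the sprinkles about.

Things in the scene. Friction and masses are not known exactly. Their poses are not given: they have to be found in the camera images.
- knob_grip (a point): Grip point of the loose black knob, on its axis, 40 mm above its underside; z up, x towards the white line. The knob stands upright, 52 mm high: a round base 40 mm across and 17 mm high, on it an upright bar 14 mm thick (along y), 40 mm long (along x), 35 mm high, white line on top and end at +x. Pinch the bar across its 14 mm, fingertips above the round base. About 60 g.
- shaft_tip (a point): Centre, on the axis, of the top of the upright brass D-shaft: z up, x towards the flat. 16 mm across, flat 2.5 mm from the axis, end chamfered. Stands 21 mm above a white disc (56 mm across) that turns stiffly with it (0.25 N m) and has a red mark on the flat's side; tip 85 mm above the table. Knob fully home: knob_grip 26 mm above the tip; not matched, it stops 14 mm higher.
- push_shaft (a joint): How far the shaft is pressed down, in m: 0 out, 0.006 fully in (hard stop). A spring pushes it back out: about 3 N to start, 8 N fully in. Not pressed, it comes out again.
- control_box: The fixed steel control box, 120 x 150 x 60 mm (x, y, z); origin under its centre on the table, with the shaft on the vertical through it.
- knob: The same knob; origin at the centre of its underside, x towards the white line, z up. From below a D-shaped bore 14 mm deep goes up its axis: 18.4 mm across, flat 3.7 mm from the axis on the +x side (under the white line). On the shaft this leaves 1.2 mm of play all round and about 0.15 rad of turn; its mouth is chamfered.
- pink_jar: Bystander: clear cookie jar with a pink lid, 90 mm across, 121 mm high; origin at the centre of its underside.
- cookie_box: Bystander: clear tall cookie box, 74 x 74 x 129 mm; origin at the centre of its underside.
- sprinkles: Bystander: sprinkles shaker with a black cap, 41 mm across, 105 mm high; origin at the centre of its underside.
- knob_line (a point): Outer end of the white line on the knob's top: 18 mm from the axis in +x, 12 mm above knob_grip.
Things that resemble listed ones, but are neither listed nor needed, are in the scene too. Of the things that look like the knob, take the one that is nearest to the robot's base at the start.

How it is judged:
By the outcome, as a careful person would: the job done as asked, in the order asked, and still so for the second after the job is handed in, while the arm keeps its last pose, push and grip.
It also fails if it takes over 40 s, if anything falls off the work surface, if the arm or the gripper's body presses on something with over 40 N, if the wrist force passes 120 N, or if a joint passes its speed limit or range.

## Robot

A 6-joint arm with a two-finger parallel gripper is mounted at the origin on the work surface; the furniture and walls round the work are solid. World frame = base frame: x ahead of the robot, y to its left, z up, the work surface at z = 0. Lengths are in m, angles in rad, forces in N, time in s.
With the tool pointing down it reaches from about 0.35 to 0.85 m from the base axis. Payload 8.1 kg.
Tool frame: the origin (TCP) lies at the very end of the fingers, on their centre line; the grasp point (between the pads) lies 19 mm behind it; x points along the fingers, y is the direction in which the jaws open and shut, and the axes are right-handed (so a half turn about x gives the same grasp; the last joint's range is limited). The gripper opens to 85 mm and grips with 20 to 120 N. Pads are 22 mm wide; open, the fingers measure 114 mm over their backs; the gripper's body (76 mm by 85 mm) begins 54 mm behind the grasp point. The pads swing forward as they close: fully open they stand 13 mm farther back than shut.
Start: joints at [-1.232, 0.13, 1.488, -0, 1.523, -0.085], TCP at [0.247, -0.547, 0.231] pointing down, gripper open.
Joint ranges: [-2.96, 2.96], [-0.89, 2.26], [0.02, 2.5], [-1.34, 4.48], [0, 2.73], [-2.66, 2.66]. Speed limits (rad/s): [2.39, 2.39, 2.79, 3.14, 3.14, 3.14].

## Interface

Orientations are given as [roll, pitch, yaw] about the fixed x, y, z axes, in that order (R = Rz(yaw) Ry(pitch) Rx(roll)).
In Python, from bench import robot gives the robot as it stands.
- The arm moves only by the tool arm_command, never from a script. Its arguments are lists of equal length, an entry for each row: "rotation": the turn, a rotation vector about the tool's x, y, z in rad, a list of three; "translation": the shift along the tool's x, y, z in cm, a list of three; "jaw": the closure, from 0 (fully open) to 1 (shut). In form: {"rotation": [[wx, wy, wz], ...], "translation": [[dx, dy, dz], ...], "jaw": [jaw, ...]}. A call has 1 to 8 rows; each row is the pose to reach, as a shift and turn from the pose commanded when the call began, along the tool's axes at that moment; what a row does not reach only later rows make up. A row lasts 1/10 s, in which the tool goes at most 50 mm and 8.59 degrees, less where a joint would pass 70% of its speed; a pose out of reach is approached as far as the arm can. A call with a gripper value outside its range is refused whole. The fingers move at their own pace and stop on an object; the grip force is fixed at half the most. Time passes only in rows, so rows that repeat a pose let the fingers close. It gives the time, the measured TCP pose, the force and the opening at its end, in the units of the state.
- robot.state(): the state, without advancing time (a new reading comes with each control period).
- robot.read_camera(name): name is "side" or "top" or "wrist"; returns the picture (384x512x3 uint8, red, green, blue); there is no depth.
- robot.camera_params(name): a dict with "vertical_fov" (degrees; the focal length in pixels is half the picture's height over the tangent of half this angle, whatever the lens; pixels are square), "cx", "cy" (the principal point, pixels), "rvec" (rotation vector, rad) and "tvec" (3), from world to camera coordinates, as OpenCV has them; the wrist camera has in their place "hand_eye" (4x4, takes a point from camera to tool coordinates, whose origin is the TCP and whose axes are the tool frame's). Camera axes: x right, y down, z forward; pixel columns grow to the right and rows downward; lengths in m; the calibration is good to about 2 mm. A picture is of the moment at which its call begins: read the wrist's pose just before it. camera_params takes no time and is no camera call.
- robot.job_done(): hands the job in, once; it reports no verdict.
Trained networks look in the newest picture that a camera, given by its name, has taken for a name from the list of things; names that differ only in an ending like _2 or _b are one class to them, and where a whole thing is asked for, a point or a joint stands for the part that bears it (a point fixed in the world has none). Each returns a list of dicts, best first, with "p" (0 to 1); they miss things now and then, are a little off and sometimes report something else, mostly with a low value. They report only what shows in the picture. A call takes as long as a camera call. They do not tell look-alikes from the thing itself.
- robot.search_frame(camera, name): "extent" ([centre column, centre row, width, height] in pixels, round what is visible of it).
The state is a dict: "time_s": time; "joints": joint angles; "joint_vel": joint speeds; "tau": joint torques, N m; "tcp_pos": TCP position; "tool_rot": TCP orientation; "contact_force": force on the tool from outside, world axes, zero at the start; "wrist_torque": the same for the moment, N m; "opening": finger opening in m.
Only numpy, scipy, OpenCV 4.12 (cv2) and the standard library are available. Lean on these libraries where they do the work, as an engineer would, in place of code of your own. Each camera call takes 0.05 s, during which the arm holds its last target.

## Working session

There is one attempt and no reset: what is moved stays moved. The work goes in short steps, Python scripts to look and compute and a tool call to move; the robot and the scene stay as the last step left them, time stands still between calls to the robot, and variables do not carry over. Pictures are saved under pics/ and viewed, and the job is handed in when it is done.

Besides the shell and the picture viewer there is one more tool, called after "Request:" by a JSON object that holds its "api" and its "payload". arm_command: Moves the arm, as the interface text tells. Its arguments: {"type":"object","properties":{"rotation":{"type":"array"},"translation":{"type":"array"},"jaw":{"type":"array"}},"required":["rotation","translation","jaw"]}

```bash
ls; mkdir -p pics; python3 - <<'E'
from bench import robot
import cv2,json
print(robot.state())
for n in ["side","top","wrist"]:
    im=robot.read_camera(n); cv2.imwrite(f"pics/{n}0.png",im[:,:,::-1]); p=robot.camera_params(n); print(n,p)
    for k in ["knob","control_box","shaft_tip"]:
        try: print(n,k,robot.search_frame(n,k))
        except Exception as e: print(n,k,e)
E
```

```text
pics
{'time_s': 0.0, 'joints': array([-1.23240561e+00,  1.31126315e-01,  1.48926984e+00, -1.31885982e-05,
        1.52298532e+00, -8.54152725e-02]), 'joint_vel': array([-0.00084693, -0.00073037,  0.00047364,  0.00117174,  0.00012447,
       -0.00105521]), 'tau': array([ 2.28757635e-03, -5.69401431e+01, -5.00552416e+01, -4.71076405e-06,
        1.48683088e-02, -6.76920877e-06]), 'tcp_pos': array([ 0.24656831, -0.54640639,  0.23027042]), 'tool_rot': array([-1.64884802,  1.56900745,  1.91655126]), 'contact_force': array([-0.24289073, -0.49895389,  0.12733219]), 'wrist_torque': array([-0.01257608,  0.03957415, -0.00670318]), 'opening': 0.08524370432636474}
side {'vertical_fov': 46.74226374000273, 'cx': 255.7448476394529, 'cy': 192.34418918847794, 'rvec': array([ 2.1049712 ,  0.07341724, -0.01751663]), 'tvec': array([-0.58572802,  0.0423636 ,  1.44426257])}
side knob [{'extent': [250.4, 258.6, 16.7, 21.6], 'p': 0.81}, {'extent': [277.2, 241.7, 11.7, 24.6], 'p': 0.75}, {'extent': [244.6, 177.9, 10.3, 18.9], 'p': 0.64}]
side control_box [{'extent': [219.1, 225.8, 45.3, 41.8], 'p': 0.69}]
si
[... 264 characters left out ...]
, 'p': 0.61}, {'extent': [192.2, 214.6, 19.0, 15.4], 'p': 0.48}, {'extent': [346.6, 198.6, 13.5, 20.2], 'p': 0.44}]
top control_box [{'extent': [303.0, 232.0, 65.3, 52.4], 'p': 0.89}]
top shaft_tip []
wrist {'vertical_fov': 68.60996117525958, 'cx': 252.8618098503772, 'cy': 190.8671872441711, 'hand_eye': array([[-1.02534442e-04, -3.24803749e-01,  9.45781430e-01,
        -1.41865453e-01],
       [ 9.99999994e-01, -6.25292177e-05,  8.69383927e-05,
         1.71367580e-04],
       [ 3.09010570e-05,  9.45781434e-01,  3.24803754e-01,
        -8.38917261e-02],
       [ 0.00000000e+00,  0.00000000e+00,  0.00000000e+00,
         1.00000000e+00]])}
wrist knob []
wrist control_box []
wrist shaft_tip []
```

```bash
cat > h.py <<'E'
import numpy as np,cv2
from scipy.spatial.transform import Rotation as R
from bench import robot
H,W=384,512
def fl(p): return H/2/np.tan(np.radians(p['vertical_fov'])/2)
def camera(name,st=None):
    p=robot.camera_params(name)
    if name=='wrist':
        T=np.array(p['hand_eye']); Rt=R.from_euler('xyz',st['tool_rot']).as_matrix()
        Rc=Rt@T[:3,:3]; c=Rt@T[:3,3]+st['tcp_pos']
    else:
        M=R.from_rotvec(p['rvec']).as_matrix(); Rc=M.T; c=-M.T@p['tvec']
    return p,Rc,c
def ray(name,u,v,st=None):
    p,Rc,c=camera(name,st); f=fl(p)
    d=Rc@np.array([(u-p['cx'])/f,(v-p['cy'])/f,1]); return c,d/np.linalg.norm(d)
def at_z(name,u,v,z,st=None):
    c,d=ray(name,u,v,st); return c+d*(z-c[2])/d[2]
def proj(name,X,st=None):
    p,Rc,c=camera(name,st); q=Rc.T@(np.asarray(X)-c); f=fl(p); return np.array([p['cx']+f*q[0]/q[2],p['cy']+f*q[1]/q[2]])
def tri(rays):
    A=np.zeros((3,3));b=np.zeros(3)
    for c,d in rays:
        P=np.eye(3)-np.outer(d,d);A+=P;b+=P@c
    X=np.linalg.solve(A,b); return X,[np.linalg.norm((np.eye(3)-np.outer(d,d))@(X-c)) for c,d in rays]
E
python3 - <<'E'
import cv2
from h import *
s=cv2.imread('pics/side0.png');t=cv2.imread('pics/top0.png')
cv2.imwrite('pics/side_c.png',cv2.resize(s[130:330,130:380],None,fx=3,fy=3,interpolation=cv2.INTER_CUBIC)[:600])
cv2.imwrite('pics/top_c.png',cv2.resize(t[120:320,150:400],None,fx=3,fy=3,interpolation=cv2.INTER_CUBIC)[:600])
for n,l in dict(side=[(250.4,258.6),(277.2,241.7),(244.6,177.9)],top=[(323.2,172.2),(192.2,214.6),(346.6,198.6),(303,232)]).items():
    for u,v in l: print(n,u,v,at_z(n,u,v,0.03).round(3))
E
```

```text
side 250.4 258.6 [ 0.588 -0.261  0.03 ]
side 277.2 241.7 [ 0.657 -0.181  0.03 ]
side 244.6 177.9 [0.536 0.18  0.03 ]
top 323.2 172.2 [ 0.654 -0.186  0.03 ]
top 192.2 214.6 [0.532 0.18  0.03 ]
top 346.6 198.6 [ 0.579 -0.249  0.03 ]
top 303 232 [ 0.485 -0.126  0.03 ]
```

View pics/side0.png

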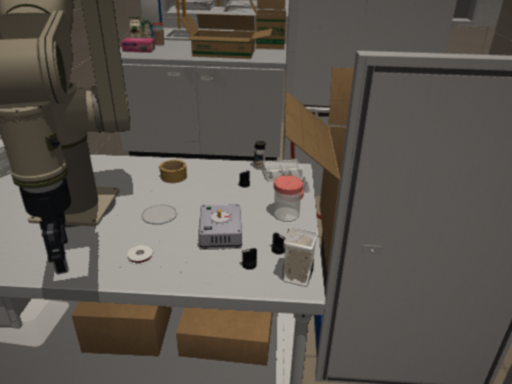

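View pics/top0.png

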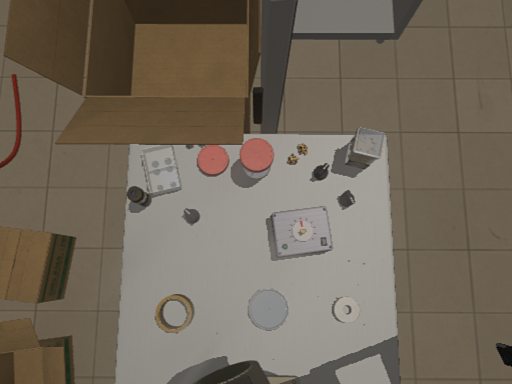

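View pics/wrist0.png

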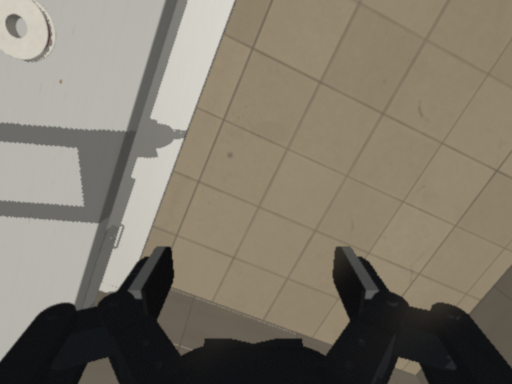

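```bash
python3 - <<'E'
from h import *
t=cv2.imread('pics/top0.png');s=cv2.imread('pics/side0.png')
a=cv2.resize(t[195:235,172:212],(380,380),interpolation=cv2.INTER_CUBIC)
b=cv2.resize(t[202:262,272:332],(380,380),interpolation=cv2.INTER_CUBIC)
cv2.imwrite('pics/c1.png',np.hstack([a,b]))
print(tri([ray('top',192.2,214.6),ray('side',244.6,177.9)]))
E
```

```text
(array([0.53432987, 0.18002484, 0.02969022]), [np.float64(0.002029255265649818), np.float64(0.0020292552656497958)])
```

View pics/c1.png

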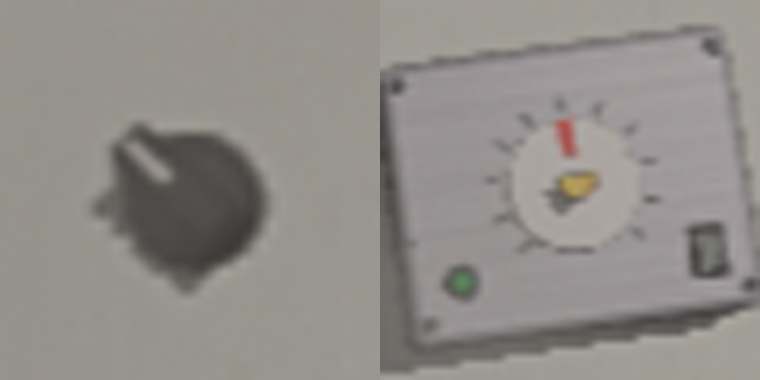

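View pics/top_c.png

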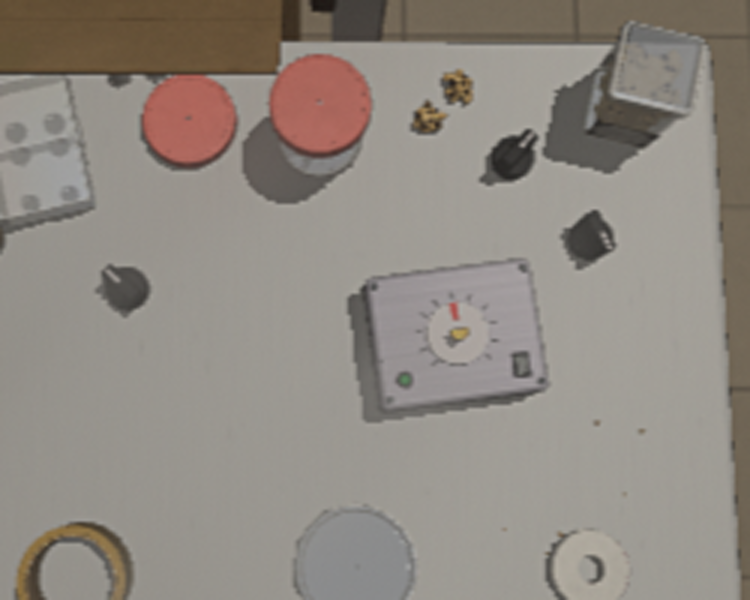

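```bash
cat >> h.py <<'E'
def Rdown(a):
    # tool x down, tool z horizontal at yaw a ; y = z cross x
    x=np.array([0,0,-1.]);z=np.array([np.cos(a),np.sin(a),0]);return np.column_stack([x,np.cross(z,x),z])
def cmd(pos,Rg,st=None,P0=None,R0=None):
    st=st or robot.state()
    R0=R.from_euler('xyz',st['tool_rot']).as_matrix() if R0 is None else R0; P0=st['tcp_pos'] if P0 is None else P0
    return (R0.T@(np.asarray(pos)-P0)*100).round(3), R.from_matrix(R0.T@Rg).as_rotvec().round(4)
E
python3 - <<'E'
from h import *
st=robot.state();M=R.from_euler('xyz',st['tool_rot']).as_matrix();print(st['time_s']);print(M.round(4))
z=M[:,2];print('tool z yaw',np.degrees(np.arctan2(z[1],z[0])))
for a in (48,10):
  print(a,cmd([0.53-.09*np.cos(np.radians(a)),.18-.09*np.sin(np.radians(a)),.2],Rdown(np.radians(a)),st))
E
```

```text
0.6
[[ 0.000e+00  4.112e-01 -9.115e-01]
 [-1.000e-04 -9.115e-01 -4.112e-01]
 [-1.000e+00  1.000e-04  0.000e+00]]
tool z yaw -155.71889837505384
48 (array([  3.128, -50.997, -47.471]), array([ 2.7276e+00, -1.0000e-04, -0.0000e+00]))
10 (array([  3.127, -56.837, -46.989]), array([-2.8923e+00,  1.0000e-04,  0.0000e+00]))
```

```bash
python3 - <<'E'
from h import *
st=robot.state()
print(cmd([.534,.18,.21],Rdown(np.radians(-132)),st))
for u,v in [(213,160),(256,155)]:
  for z in (0.01,.121):
    X=at_z('top',u,v,z);print(X.round(3),proj('side',X).round(1))
E
```

```text
(array([  2.127, -54.452, -56.076]), array([-4.14e-01,  0.00e+00, -1.00e-04]))
[0.694 0.128 0.01 ] [289.2 192.5]
[0.664 0.116 0.121] [281.9 164.7]
[0.709 0.004 0.01 ] [294.2 212.5]
[0.677 0.004 0.121] [286.1 181.6]
```

View pics/side_c.png

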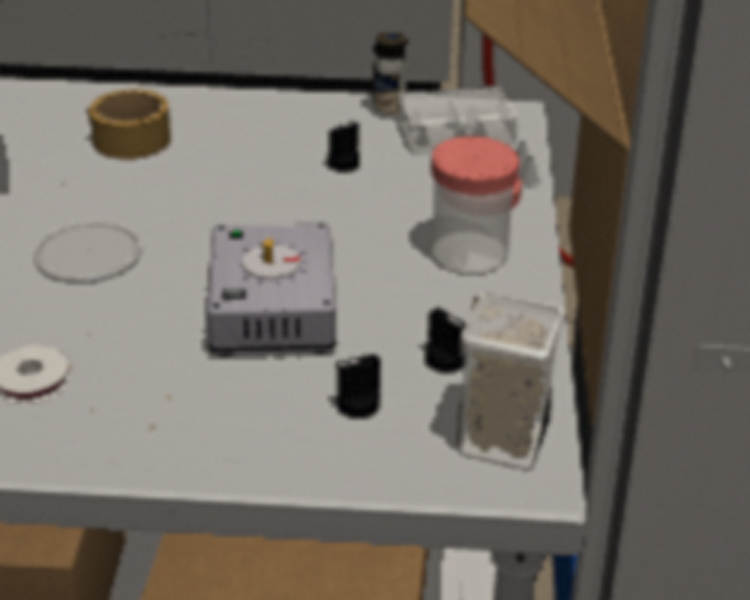

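```bash
python3 - <<'E'
from h import *
st=robot.state()
D=at_z('top',302.8,230.9,.064);print(D)
print(cmd([D[0],D[1],.24],Rdown(np.radians(-170)),st))
E
```

```text
[ 0.48538747 -0.12117832  0.064     ]
(array([ -0.87 , -28.997, -39.26 ]), array([ 2.493e-01,  0.000e+00, -1.000e-04]))
```

Request:
{"api": "arm_command", "payload": {"rotation": [[0.25,0,0],[0.25,0,0],[0.25,0,0],[0.25,0,0],[0.25,0,0],[0.25,0,0],[0.25,0,0],[0.25,0,0]], "translation": [[-0.9,-29,-39.3],[-0.9,-29,-39.3],[-0.9,-29,-39.3],[-0.9,-29,-39.3],[-0.9,-29,-39.3],[-0.9,-29,-39.3],[-0.9,-29,-39.3],[-0.9,-29,-39.3]], "jaw": [0,0,0,0,0,0,0,0]}}

```text
time_s: 1.4
tcp_pos: [0.4431, -0.1963, 0.2391]
tool_rot: [2.433, 1.57, -0.535]
contact_force: [0.3, -1.1, -0.1]
opening: 0.0853
```

```bash
python3 - <<'E'
from h import *
st=robot.state()
print(st['time_s'],st['tcp_pos'],np.abs(st['joint_vel']).max())
print(cmd([.485,-.121,.24],Rdown(np.radians(-170)),st))
E
```

```text
1.4 [ 0.44310129 -0.19630239  0.23908684] 1.038448529105916
(array([-0.092, -6.694, -5.427]), array([-0.001 , -0.0008, -0.0007]))
```

Request:
{"api": "arm_command", "payload": {"rotation": [[0,0,0],[0,0,0],[0,0,0],[0,0,0],[0,0,0]], "translation": [[-0.1,-6.7,-5.4],[-0.1,-6.7,-5.4],[-0.1,-6.7,-5.4],[-0.1,-6.7,-5.4],[-0.1,-6.7,-5.4]], "jaw": [0,0,0,0,0]}}

```text
time_s: 1.9
tcp_pos: [0.4837, -0.1235, 0.2396]
tool_rot: [0.858, 1.57, -2.111]
contact_force: [0.4, 0.0, -0.2]
opening: 0.0851
```

```bash
python3 - <<'E'
from h import *
st=robot.state()
im=robot.read_camera('wrist');cv2.imwrite('pics/w1.png',im[:,:,::-1])
cv2.imwrite('pics/w1c.png',cv2.resize(im[90:240,150:350,::-1],None,fx=4,fy=4,interpolation=cv2.INTER_CUBIC))
print(st['time_s'],st['tcp_pos'],st['tool_rot'],np.abs(st['joint_vel']).max())
print(proj('wrist',[.485,-.121,.064],st))
E
```

```text
1.9 [ 0.4837198  -0.12352671  0.23964335] [ 0.85757937  1.57034711 -2.1107546 ] 0.01740695747962922
[250.71376138 169.0147756 ]
```

View pics/w1.png

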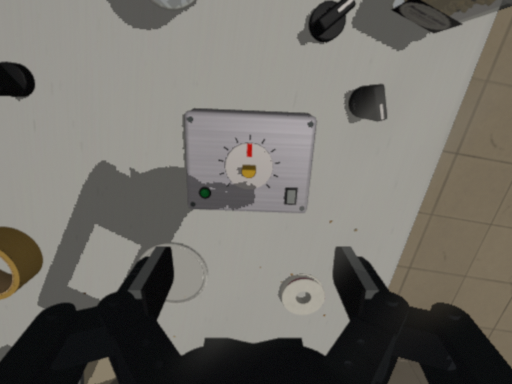

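View pics/w1c.png

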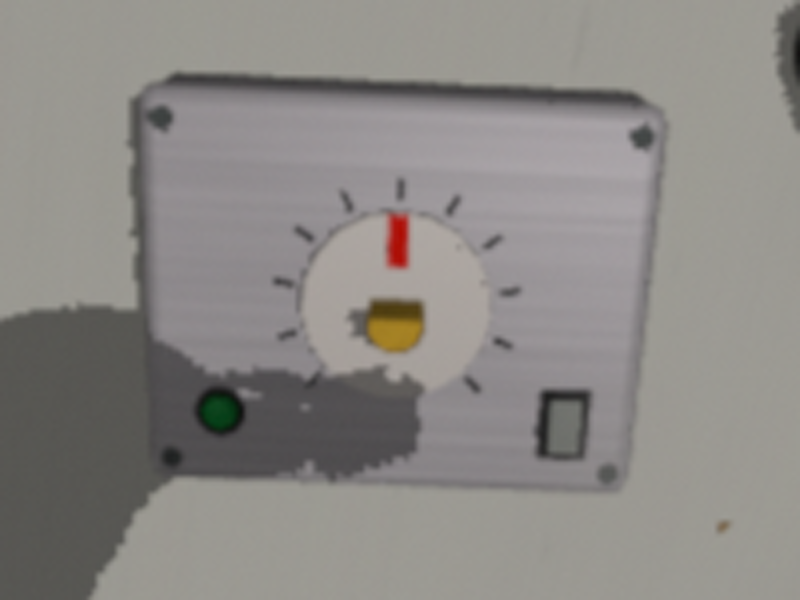

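```bash
python3 - <<'E'
from h import *
st=robot.state()
im=cv2.imread('pics/w1.png').astype(int)
b,g,r=im[...,0],im[...,1],im[...,2]
red=(r>130)&(g<90)&(b<90)
v,u=np.nonzero(red[120:190,200:300]);v+=120;u+=200
P=np.array([at_z('wrist',a,c,.0642,st)[:2] for a,c in zip(u,v)])
c=P.mean(0);_,_,Vt=np.linalg.svd(P-c);print('red',c,len(u),np.degrees(np.arctan2(*Vt[0][::-1])))
# disc: from crop extents, ellipse
pts=[(300,305),(490,305),(399,211),(330,240),(467,240),(313,260),(482,258),(316,352),(474,352)]
Q=np.array([at_z('wrist',150+(a+.5)/4-.5,90+(d+.5)/4-.5,.064,st)[:2] for a,d in pts])
A=np.c_[2*Q,np.ones(len(Q))];s=np.linalg.lstsq(A,(Q**2).sum(1),rcond=None)[0]
ctr=s[:2];print('disc',ctr,np.sqrt(s[2]+ctr@ctr), 'yaw',np.degrees(np.arctan2(*(c-ctr)[::-1])))
# shaft top: D: corners at flat (369,300?) top face z=.085; round bottom
E1=lambda a,d:at_z('wrist',150+(a+.5)/4-.5,90+(d+.5)/4-.5,.085,st)[:2]
for q in [(367,320),(425,318),(396,352),(396,319)]: print(q,E1(*q))
# box screws
S=[at_z('wrist',150+(a+.5)/4-.5,90+(d+.5)/4-.5,.06,st)[:2] for a,d in [(160,118),(642,136),(608,474),(171,457)]]
print('screw centre',np.mean(S,0),[np.degrees(np.arctan2(*(S[i]-S[j])[::-1])).round(2) for i,j in [(0,1),(3,2)]],[np.degrees(np.arctan2(*(S[i]-S[j])[::-1])).round(2) for i,j in [(0,3),(1,2)]])
E
```

```text
red [ 0.50666876 -0.11560925] 64 -169.8538243715788
disc [ 0.48823535 -0.11835895] 0.027339323486204173 yaw 8.484220467659213
(367, 320) [ 0.48789331 -0.11060469]
(425, 318) [ 0.49114439 -0.12601911]
(396, 352) [ 0.48033032 -0.11986873]
(396, 319) [ 0.48951931 -0.11831408]
screw centre [ 0.48726597 -0.1182229 ] [np.float64(97.8), np.float64(97.47)] [np.float64(7.61), np.float64(7.77)]
```

```bash
python3 - <<'E'
from h import *
st=robot.state();print(st['time_s'],cmd([.534,.18,.18],Rdown(np.radians(-132)),st))
E
```

```text
1.95 (array([  5.954, -29.066, -10.179]), array([-6.652e-01,  3.000e-04, -2.000e-04]))
```

Request:
{"api": "arm_command", "payload": {"rotation": [[-0.665,0,0],[-0.665,0,0],[-0.665,0,0],[-0.665,0,0],[-0.665,0,0],[-0.665,0,0],[-0.665,0,0],[-0.665,0,0]], "translation": [[6,-29.1,-10.2],[6,-29.1,-10.2],[6,-29.1,-10.2],[6,-29.1,-10.2],[6,-29.1,-10.2],[6,-29.1,-10.2],[6,-29.1,-10.2],[6,-29.1,-10.2]], "jaw": [0,0,0,0,0,0,0,0]}}

```text
time_s: 2.75
tcp_pos: [0.5339, 0.1821, 0.1788]
tool_rot: [-0.617, 1.569, -2.918]
contact_force: [-0.4, -1.1, 0.2]
opening: 0.0852
```

Request:
{"api": "arm_command", "payload": {"rotation": [[0,0,0],[0,0,0]], "translation": [[0,0,0],[0,0,0]], "jaw": [0,0]}}

```text
time_s: 2.95
tcp_pos: [0.5346, 0.1796, 0.1801]
tool_rot: [1.745, 1.57, -0.56]
contact_force: [-0.8, 0.1, -0.2]
opening: 0.0855
```

```bash
python3 - <<'E'
from h import *
st=robot.state()
im=robot.read_camera('wrist');cv2.imwrite('pics/w2.png',im[:,:,::-1])
print(st['time_s'],st['tcp_pos'],st['tool_rot'],np.abs(st['joint_vel']).max(),st['joints'])
print(proj('wrist',[.534,.18,.04],st), robot.search_frame('wrist','knob'))
cv2.imwrite('pics/w2c.png',cv2.resize(im[90:240,150:350,::-1],None,fx=4,fy=4,interpolation=cv2.INTER_CUBIC))
E
```

```text
2.95 [0.53460387 0.17956385 0.18012469] [ 1.74466432  1.5701238  -0.56038533] 0.006011551513761952 [ 2.33441457e-01  6.22095834e-02  1.65478564e+00 -4.84744219e-04
  1.42412593e+00  9.67765515e-01]
[251.84317722 179.14735679] [{'extent': [250.3, 174.7, 34.1, 49.8], 'p': 0.71}, {'extent': [494.2, 306.2, 35.5, 45.6], 'p': 0.57}]
```

View pics/w2.png

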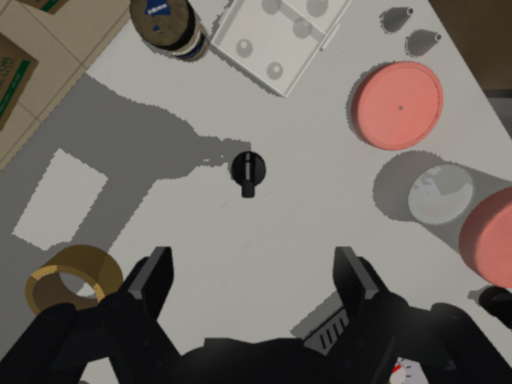

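View pics/w2c.png

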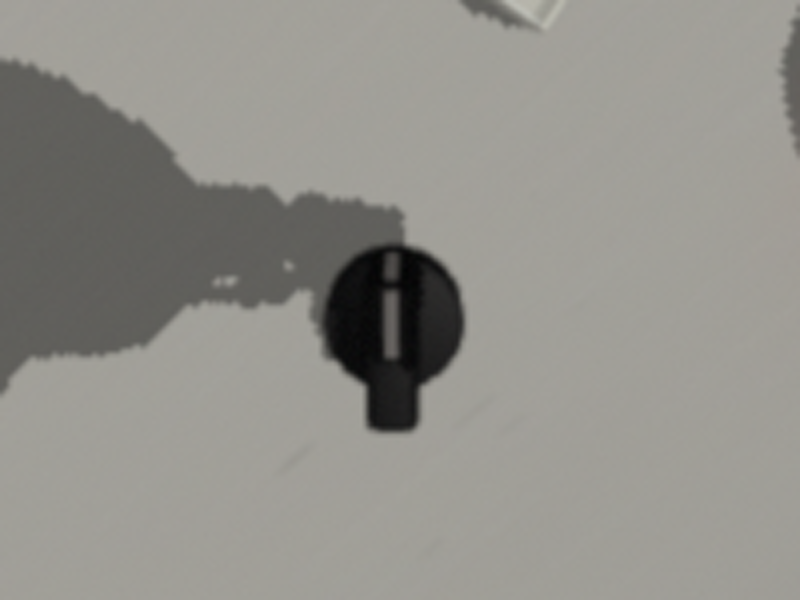

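```bash
python3 - <<'E'
from h import *
st=robot.state()
E1=lambda a,d,z:at_z('wrist',150+(a+.5)/4-.5,90+(d+.5)/4-.5,z,st)[:2]
o=E1(391.5,287,.052);i=E1(391,358,.052);e=E1(392.5,430,.052);print(o,i,e,np.linalg.norm(o-e))
d=o-e;print('yaw',np.degrees(np.arctan2(d[1],d[0])),'line',np.degrees(np.arctan2(*(o-i)[::-1])),'ctr',(o+e)/2)
l=E1(325,317,.017);r=E1(464,317,.017);print('base',(l+r)/2,np.linalg.norm(l-r), E1(395,246,.017))
bl=E1(367,415,.052);br=E1(419,415,.052);print('bar mid',(bl+br)/2,np.linalg.norm(bl-br))
pts=[(325,317),(464,317),(395,246),(345,268),(445,268),(348,370),(441,371)]
Q=np.array([E1(a,c,.017) for a,c in pts]);A=np.c_[2*Q,np.ones(len(Q))];s=np.linalg.lstsq(A,(Q**2).sum(1),rcond=None)[0];print('circ',s[:2],np.sqrt(s[2]+s[:2]@s[:2]))
M=R.from_euler('xyz',st['tool_rot']).as_matrix();print(np.degrees(np.arctan2(-M[1,2],-M[0,2])))
E
```

```text
[0.54543916 0.19919674] [0.53311993 0.18590451] [0.52045958 0.17148948] 0.037305116825086256
yaw 47.96364104991409 line 47.1756726719586 ctr [0.53294937 0.18534311]
base [0.53441441 0.18680112] 0.038791850204685195 [0.54798264 0.20146915]
bar mid [0.52329659 0.17440629] 0.013232114989012816
circ [0.53420863 0.18645973] 0.019874478924753664
47.926888650032836
```

```bash
python3 - <<'E'
from h import *
st=robot.state();print(cmd([.5338,.186,.06],Rdown(np.radians(-132)),st),cmd([.5338,.186,.023],Rdown(np.radians(-132)),st))
E
```

```text
(array([12.022, -0.481, -0.4  ]), array([-0.0013, -0.0005, -0.0006])) (array([15.722, -0.483, -0.398]), array([-0.0013, -0.0005, -0.0006]))
```

Request:
{"api": "arm_command", "payload": {"rotation": [[0,0,0],[0,0,0],[0,0,0],[0,0,0],[0,0,0],[0,0,0]], "translation": [[4,-0.5,-0.4],[8,-0.5,-0.4],[11,-0.5,-0.4],[12,-0.5,-0.4],[12,-0.5,-0.4],[12,-0.5,-0.4]], "jaw": [0,0,0,0,0,0]}}

```text
time_s: 3.65
tcp_pos: [0.5344, 0.1877, 0.0615]
tool_rot: [2.545, 1.568, 0.241]
contact_force: [-0.1, 0.5, 0.5]
opening: 0.0856
```

```bash
python3 - <<'E'
from h import *
st=robot.state()
im=robot.read_camera('wrist');cv2.imwrite('pics/w3.png',im[:,:,::-1])
print(st['time_s'],st['tcp_pos'],st['joints'][5])
print(cmd([.5338,.186,.023],Rdown(np.radians(-132)),st))
for z in (.052,.017): print(proj('wrist',[.5341,.1861,z],st))
E
```

```text
3.65 [0.53443705 0.18765723 0.06154052] 0.97982221896296
(array([3.854, 0.058, 0.173]), array([ 0.0004, -0.002 , -0.0013]))
[253.73944843 242.58766424]
[253.53868536 218.59600838]
```

View pics/w3.png

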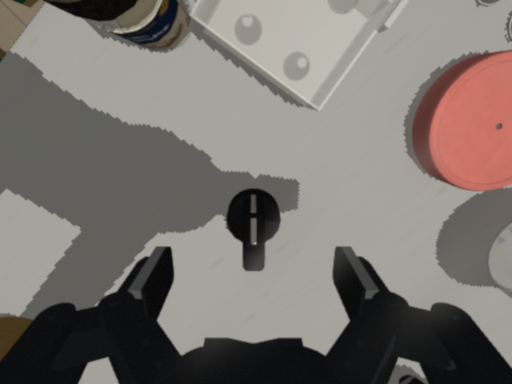

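Request:
{"api": "arm_command", "payload": {"rotation": [[0,0,0],[0,0,0],[0,0,0],[0,0,0],[0,0,0],[0,0,0],[0,0,0],[0,0,0]], "translation": [[2,0.1,0.15],[3.8,0.1,0.15],[3.8,0.1,0.15],[3.8,0.1,0.15],[3.8,0.1,0.15],[3.8,0.1,0.15],[3.8,0.1,0.15],[3.8,0.1,0.15]], "jaw": [0,0,0,0.5,1,1,1,1]}}

```text
time_s: 4.5
tcp_pos: [0.5333, 0.1861, 0.0223]
tool_rot: [2.545, 1.57, 0.242]
contact_force: [-4.8, -0.7, 17.1]
opening: 0.0133
```

Request:
{"api": "arm_command", "payload": {"rotation": [[0,0,0],[0,0,0]], "translation": [[0,0,0],[0,0,0]], "jaw": [1,1]}}

```text
time_s: 4.7
tcp_pos: [0.5335, 0.1861, 0.0224]
tool_rot: [2.547, 1.57, 0.244]
contact_force: [-0.8, -0.1, 5.3]
opening: 0.0127
```

```bash
python3 - <<'E'
from h import *
st=robot.state()
im=robot.read_camera('wrist');cv2.imwrite('pics/w4.png',im[:,:,::-1])
print(st)
E
```

```text
{'time_s': 4.7, 'joints': array([ 2.44955428e-01,  2.37179326e-01,  1.76990167e+00, -1.63133352e-06,
        1.13325521e+00,  9.76995840e-01]), 'joint_vel': array([ 0.00088907, -0.00157311,  0.00093389,  0.00015637,  0.00087768,
       -0.00189556]), 'tau': array([-7.22197743e-03, -5.27066588e+01, -4.09134150e+01, -3.96877073e-02,
       -1.61475842e-01, -3.43290209e-03]), 'tcp_pos': array([0.53349942, 0.18613657, 0.02238433]), 'tool_rot': array([2.54661541, 1.56953988, 0.24377937]), 'contact_force': array([-0.75897332, -0.08571812,  5.25263438]), 'wrist_torque': array([ 0.04585279,  0.06670126, -0.05263519]), 'opening': 0.012693963240951468}
```

View pics/w4.png

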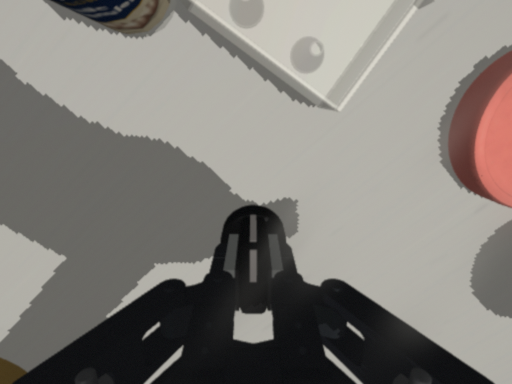

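Request:
{"api": "arm_command", "payload": {"rotation": [[0,0,0],[0,0,0],[0,0,0],[0,0,0],[0,0,0],[0,0,0],[0,0,0]], "translation": [[-1.5,0,0],[-4,0,0],[-7.5,0,0],[-11,0,0],[-13,0,0],[-13.5,0,0],[-13.5,0,0]], "jaw": [1,1,1,1,1,1,1]}}

```text
time_s: 5.45
tcp_pos: [0.5332, 0.1861, 0.1575]
tool_rot: [2.542, 1.569, 0.239]
contact_force: [-0.0, 0.4, -0.6]
opening: 0.013
```

```bash
python3 - <<'E'
from h import *
st=robot.state()
im=robot.read_camera('wrist');cv2.imwrite('pics/w5.png',im[:,:,::-1])
cv2.imwrite('pics/w5c.png',cv2.resize(im[180:330,150:350,::-1],None,fx=4,fy=4,interpolation=cv2.INTER_CUBIC))
print(st['time_s'],st['tcp_pos'],st['contact_force'],st['opening'])
print(cmd([.488,-.1184,.16],Rdown(np.radians(-170.2)),st))
# knob predicted line ends in image if centred under TCP
M=R.from_euler('xyz',st['tool_rot']).as_matrix()
for d in (18,0,20,-20):
  for h in (.0297,): print(d,proj('wrist',st['tcp_pos']+M@np.array([-h,0,-d/1000]),st))
E
```

```text
5.45 [0.53324631 0.18606571 0.15754069] [-0.02199266  0.35610792 -0.64918888] 0.01295527895545893
(array([-0.263, 16.984, 25.671]), array([ 6.678e-01, -1.500e-03, -4.000e-04]))
18 [252.30423611 247.8326832 ]
0 [252.32987025 281.27303763]
20 [252.30124196 243.92674703]
-20 [252.355838   315.14859695]
```

View pics/w5c.png

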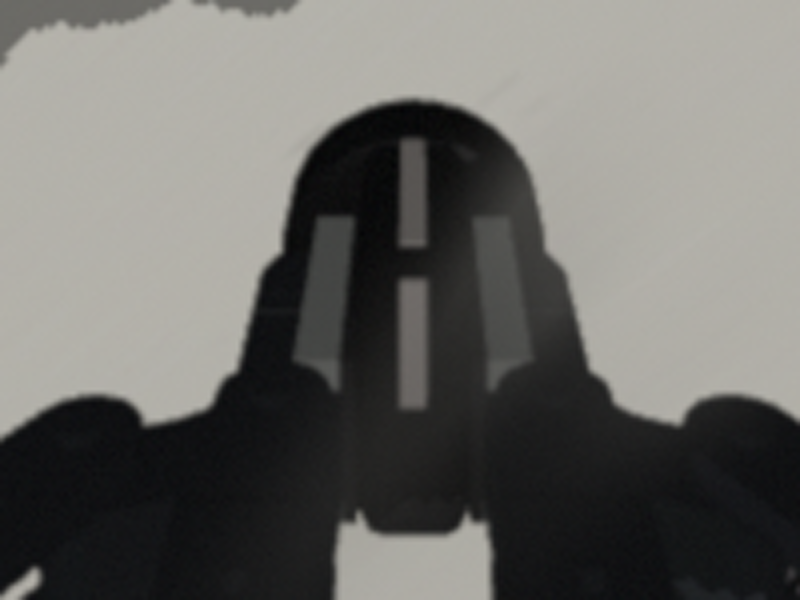

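Request:
{"api": "arm_command", "payload": {"rotation": [[0.668,0,0],[0.668,0,0],[0.668,0,0],[0.668,0,0],[0.668,0,0],[0.668,0,0],[0.668,0,0],[0.668,0,0]], "translation": [[-0.3,17,25.7],[-0.3,17,25.7],[-0.3,17,25.7],[-0.3,17,25.7],[-0.3,17,25.7],[-0.3,17,25.7],[-0.3,17,25.7],[-0.3,17,25.7]], "jaw": [1,1,1,1,1,1,1,1]}}

```text
time_s: 6.3
tcp_pos: [0.4861, -0.1199, 0.1578]
tool_rot: [-0.545, 1.567, 2.764]
contact_force: [-0.5, -0.1, -1.0]
opening: 0.0133
```

Request:
{"api": "arm_command", "payload": {"rotation": [[0,0,0],[0,0,0],[0,0,0]], "translation": [[0,0,0],[0,0,0],[0,0,0]], "jaw": [1,1,1]}}

```text
time_s: 6.6
tcp_pos: [0.4877, -0.1173, 0.1593]
tool_rot: [-0.893, 1.57, 2.422]
contact_force: [0.2, 0.1, -0.7]
opening: 0.0128
```

```bash
python3 - <<'E'
from h import *
st=robot.state()
im=robot.read_camera('wrist');cv2.imwrite('pics/w6.png',im[:,:,::-1])
s=robot.read_camera('side');cv2.imwrite('pics/s6.png',cv2.resize(s[150:280,150:320,::-1],None,fx=4,fy=4,interpolation=cv2.INTER_CUBIC))
print(st['time_s'],st['tcp_pos'],st['contact_force'],st['opening'],st['joints'])
print(cmd([.488,-.1184,.12],Rdown(np.radians(-170.2)),st))
E
```

```text
6.6 [ 0.48771585 -0.1172752   0.15933152] [ 0.17929008  0.06474918 -0.66363503] 0.012768169119879795 [-3.38398191e-01 -9.13500492e-02  1.84561601e+00  2.39681614e-04
  1.38791403e+00  1.05926519e+00]
(array([ 3.933,  0.118, -0.01 ]), array([0.002 , 0.0004, 0.0005]))
```

View pics/w6.png

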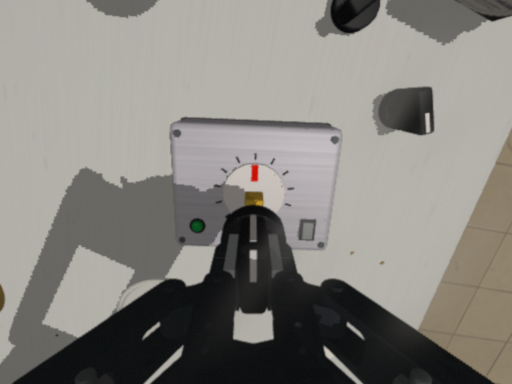

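View pics/s6.png

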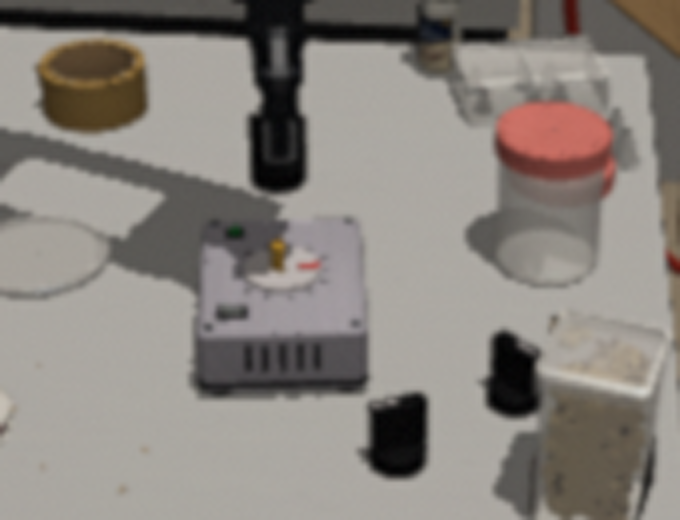

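```bash
python3 - <<'E'
from h import *
st=robot.state()
im=cv2.imread('pics/w6.png').astype(int)
b,g,r=im[...,0],im[...,1],im[...,2]
v,u=np.nonzero(((r>130)&(g<90)&(b<90))[150:200,230:280]);v+=150;u+=230
P=np.array([at_z('wrist',a,c,.0642,st)[:2] for a,c in zip(u,v)])
c=P.mean(0);_,_,Vt=np.linalg.svd(P-c);print('red',c,np.degrees(np.arctan2(*Vt[0][::-1])),'dir',np.degrees(np.arctan2(*(c-np.array([.488,-.1184]))[::-1])))
cv2.imwrite('pics/w6c.png',cv2.resize(cv2.imread('pics/w6.png')[130:250,170:345],None,fx=4.5,fy=4.5,interpolation=cv2.INTER_CUBIC))
E
```

```text
red [ 0.50721285 -0.11586668] -170.60044738264932 dir 7.511433580923337
```

View pics/w6c.png

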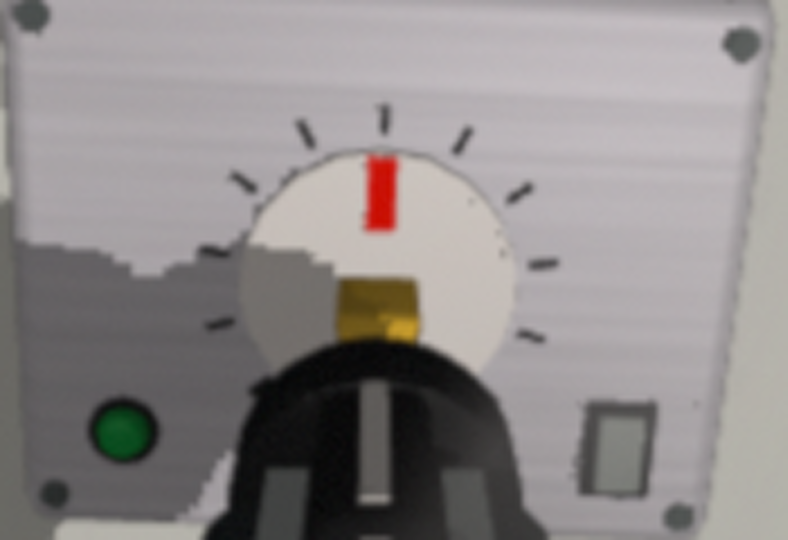

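```bash
python3 - <<'E'
from h import *
st=robot.state()
E1=lambda a,d,z:at_z('wrist',170+(a+.5)/4.5-.5,130+(d+.5)/4.5-.5,z,st)[:2]
pts=[(239,285),(518,285),(379,150),(280,190),(478,190),(256,215),(502,218)]
Q=np.array([E1(a,c,.064) for a,c in pts]);A=np.c_[2*Q,np.ones(len(Q))];s=np.linalg.lstsq(A,(Q**2).sum(1),rcond=None)[0];print('disc',s[:2],np.sqrt(s[2]+s[:2]@s[:2]))
# shaft base: flat edge at z=.064 , row 279, cols 338,420 ; 
f=(E1(338,279,.085),E1(420,279,.085));print('flat top',f,np.linalg.norm(f[0]-f[1]),(f[0]+f[1])/2)
f=(E1(338,279,.064),E1(420,279,.064));print('flat base',np.linalg.norm(f[0]-f[1]),(f[0]+f[1])/2)
E
```

```text
disc [ 0.48801735 -0.11855482] 0.027802372040788743
flat top (array([ 0.49550951, -0.10975381]), array([ 0.49805751, -0.12436735])) 0.014834005246153055 [ 0.49678351 -0.11706058]
flat base 0.016273073817224672 [ 0.48963182 -0.11838685]
```

```bash
python3 - <<'E'
from h import *
st=robot.state();print(cmd([.4879,-.1185,.112],Rdown(np.radians(-170.5)),st))
E
```

```text
(array([4.76e+00, 8.20e-02, 4.00e-03]), array([0.0069, 0.    , 0.0002]))
```

Request:
{"api": "arm_command", "payload": {"rotation": [[0.007,0,0],[0.007,0,0],[0.007,0,0],[0.007,0,0],[0.007,0,0],[0.007,0,0]], "translation": [[0,0.13,0],[1.5,0.13,0],[3,0.13,0],[4.5,0.13,0],[4.7,0.13,0],[4.7,0.13,0]], "jaw": [1,1,1,1,1,1]}}

```text
time_s: 7.3
tcp_pos: [0.4868, -0.1198, 0.1112]
tool_rot: [-0.505, 1.568, 2.8]
contact_force: [0.1, -0.1, -0.8]
opening: 0.0132
```

```bash
python3 - <<'E'
from h import *
st=robot.state()
im=robot.read_camera('wrist');cv2.imwrite('pics/w7.png',im[:,:,::-1])
s=robot.read_camera('side');cv2.imwrite('pics/s7.png',cv2.resize(s[180:250,180:270,::-1],None,fx=8,fy=8,interpolation=cv2.INTER_CUBIC))
print(st['time_s'],st['tcp_pos'],st['contact_force'],st['opening'])
print(cmd([.4879,-.1185,.107],Rdown(np.radians(-170.5)),st))
E
```

```text
7.3 [ 0.48681551 -0.11978247  0.11122219] [ 0.07466869 -0.07054051 -0.79285511] 0.013181923445596794
(array([ 0.422, -0.108, -0.129]), array([-0.0021,  0.0023,  0.0013]))
```

View pics/s7.png

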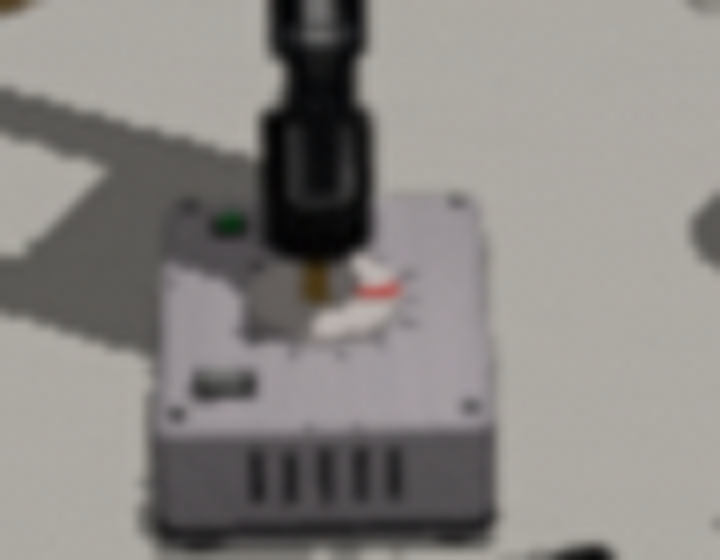

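Request:
{"api": "arm_command", "payload": {"rotation": [[0,0,0]], "translation": [[0,0,0]], "jaw": [1]}}

```text
time_s: 7.5
tcp_pos: [0.4884, -0.1203, 0.1134]
tool_rot: [2.641, 1.569, -0.337]
contact_force: [0.7, -0.5, -0.6]
opening: 0.0133
```

Request:
{"api": "arm_command", "payload": {"rotation": [[0,0,0]], "translation": [[0,0,0]], "jaw": [1]}}

```text
time_s: 7.6
tcp_pos: [0.4883, -0.1203, 0.1134]
tool_rot: [2.631, 1.569, -0.347]
contact_force: [-0.6, 0.3, 0.2]
opening: 0.013
```

Request:
{"api": "arm_command", "payload": {"rotation": [[0,0,0]], "translation": [[0,0,0]], "jaw": [1]}}

```text
time_s: 7.7
tcp_pos: [0.4881, -0.1202, 0.1132]
tool_rot: [2.614, 1.57, -0.364]
contact_force: [0.2, -0.1, -0.0]
opening: 0.0128
```

```bash
python3 - <<'E'
from h import *
st=robot.state()
im=robot.read_camera('wrist');cv2.imwrite('pics/w8.png',cv2.resize(im[130:280,160:350,::-1],None,fx=4,fy=4,interpolation=cv2.INTER_CUBIC))
print(st['time_s'],st['tcp_pos'],st['contact_force'],robot.state()['tcp_pos'])
print(cmd([.4879,-.1185,.107],Rdown(np.radians(-170.5)),st))
E
```

```text
7.7 [ 0.48813626 -0.12023314  0.11320489] [ 0.15276411 -0.14102167 -0.0308339 ] [ 0.48803719 -0.12017711  0.11307476]
(array([ 0.62 , -0.175, -0.004]), array([-0.0021, -0.0008, -0.0005]))
```

View pics/w8.png

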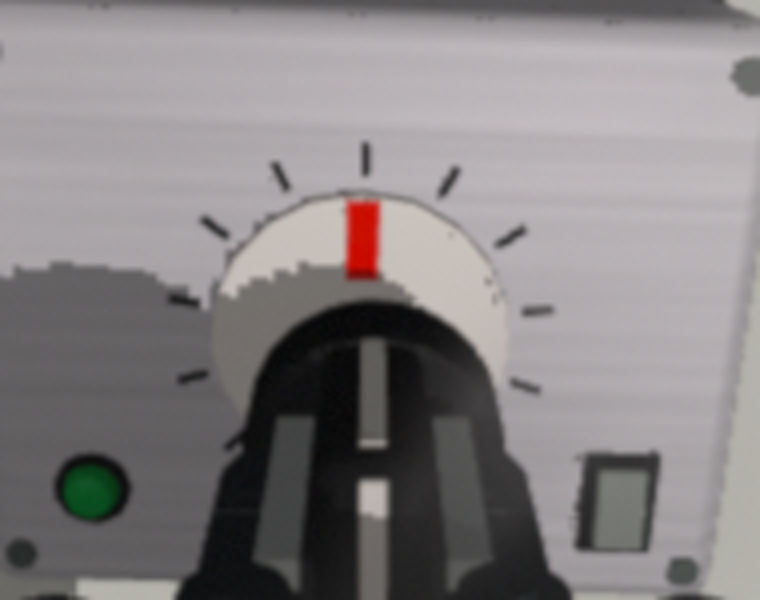

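Request:
{"api": "arm_command", "payload": {"rotation": [[0,0,0],[0,0,0],[0,0,0]], "translation": [[0.2,-0.19,0],[0.2,-0.19,0],[0.2,-0.19,0]], "jaw": [1,1,1]}}

```text
time_s: 8.05
tcp_pos: [0.4873, -0.1181, 0.1105]
tool_rot: [-0.4, 1.57, 2.905]
contact_force: [0.1, -0.5, -0.4]
opening: 0.0134
```

```bash
python3 - <<'E'
from h import *
st=robot.state()
im=robot.read_camera('wrist');cv2.imwrite('pics/w9.png',cv2.resize(im[130:280,160:350,::-1],None,fx=4,fy=4,interpolation=cv2.INTER_CUBIC))
print(st['time_s'],st['tcp_pos'],st['contact_force'])
print(cmd([.4879,-.1185,.107],Rdown(np.radians(-170.5)),st))
im=im.astype(int);r,g,b=im[...,0],im[...,1],im[...,2]
v,u=np.nonzero(((r>130)&(g<90)&(b<90))[150:220,230:280]);v+=150;u+=230
P=np.array([at_z('wrist',a,c,.0642,st)[:2] for a,c in zip(u,v)])
c=P.mean(0);_,_,Vt=np.linalg.svd(P-c);print('red',c,u.mean(),v.mean(),np.degrees(np.arctan2(*Vt[0][::-1])))
M=R.from_euler('xyz',st['tool_rot']).as_matrix();print('tool frame red offset (y,z) mm',(M.T@(np.r_[c,0]-np.r_[st['tcp_pos'][:2],0]))*1000)
E
```

```text
8.05 [ 0.48733696 -0.11809834  0.11052541] [ 0.08865726 -0.47066254 -0.40120364]
(array([ 0.353,  0.049, -0.049]), array([-0.0018,  0.0003,  0.0001]))
red [ 0.50749019 -0.11527274] 253.38732394366198 189.42957746478874 -172.38918796862905
tool frame red offset (y,z) mm [-5.62983392e-03  5.02078161e-01 -2.03441518e+01]
```

View pics/w9.png

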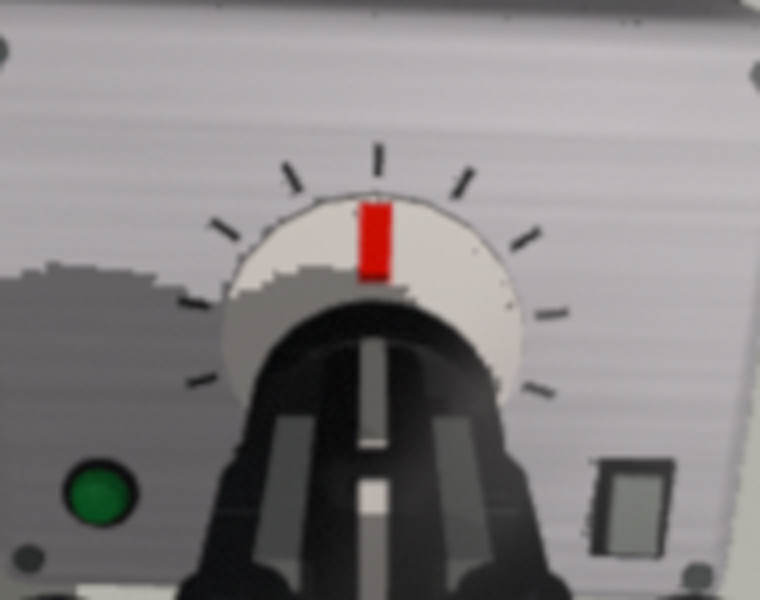

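Request:
{"api": "arm_command", "payload": {"rotation": [[0,0,0],[0,0,0],[0,0,0],[0,0,0]], "translation": [[0,0,-0.09],[0.3,0,-0.09],[0.5,0,-0.09],[0.5,0,-0.09]], "jaw": [1,1,1,1]}}

```text
time_s: 8.5
tcp_pos: [0.488, -0.1179, 0.1051]
tool_rot: [-0.517, 1.57, 2.788]
contact_force: [0.1, 0.2, 0.2]
opening: 0.0131
```

```bash
python3 - <<'E'
from h import *
st=robot.state()
print(st['tcp_pos'],st['contact_force'],st['wrist_torque'])
print(cmd([.4879,-.1185,.107],Rdown(np.radians(-170.5)),st))
E
```

```text
[ 0.48799569 -0.11792419  0.10507437] [0.06387897 0.19358228 0.2497414 ] [-0.00180964  0.03536893 -0.03181326]
(array([-0.193,  0.055,  0.019]), array([-0.002 ,  0.0008,  0.0005]))
```

Request:
{"api": "arm_command", "payload": {"rotation": [[0,0,0],[0,0,0],[0,0,0],[0,0,0]], "translation": [[0.2,0,0],[0.4,0,0],[0.5,0,0],[0.5,0,0]], "jaw": [1,1,1,1]}}

```text
time_s: 8.9
tcp_pos: [0.4882, -0.118, 0.1004]
tool_rot: [-0.573, 1.57, 2.732]
contact_force: [-0.8, -0.5, -0.1]
opening: 0.0129
```

```bash
python3 - <<'E'
from h import *
st=robot.state()
print(st['time_s'],st['tcp_pos'],st['contact_force'],st['wrist_torque'])
E
```

```text
8.9 [ 0.48820551 -0.11801232  0.10040654] [-0.79890779 -0.50623461 -0.05435466] [-0.0038365   0.03461806  0.02035925]
```

Request:
{"api": "arm_command", "payload": {"rotation": [[0,0,0],[0,0,0],[0,0,0],[0,0,0],[0,0,0]], "translation": [[0.2,0,0],[0.4,0,0],[0.6,0,0],[0.7,0,0],[0.7,0,0]], "jaw": [1,1,1,1,1]}}

```text
time_s: 9.4
tcp_pos: [0.4883, -0.118, 0.0935]
tool_rot: [-0.477, 1.571, 2.828]
contact_force: [0.2, -0.0, -0.6]
opening: 0.0132
```

```bash
python3 - <<'E'
from h import *
st=robot.state()
print(st['time_s'],st['tcp_pos'],st['contact_force'],st['wrist_torque'])
im=robot.read_camera('wrist');cv2.imwrite('pics/w10.png',cv2.resize(im[130:280,160:350,::-1],None,fx=4,fy=4,interpolation=cv2.INTER_CUBIC))
E
```

```text
9.4 [ 0.48828812 -0.118048    0.09351859] [ 0.22072782 -0.00405617 -0.600362  ] [-0.00033773  0.00540762  0.05567441]
```

View pics/w10.png

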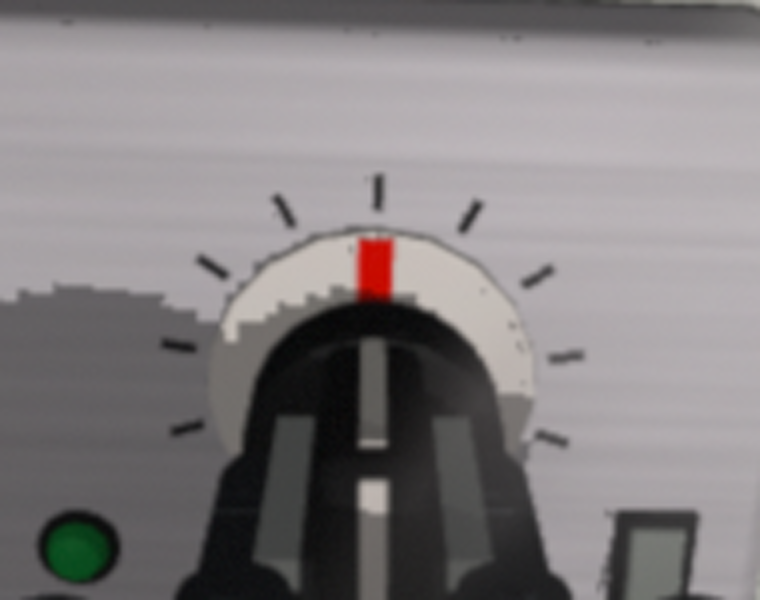

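Request:
{"api": "arm_command", "payload": {"rotation": [[0,0,0],[0,0,0],[0,0,0],[0,0,0]], "translation": [[0.1,0,0],[0.2,0,0],[0.3,0,0],[0.3,0,0]], "jaw": [1,1,1,1]}}

```text
time_s: 9.85
tcp_pos: [0.4886, -0.1181, 0.0909]
tool_rot: [2.746, 1.57, -0.231]
contact_force: [-1.9, 1.2, 3.9]
opening: 0.0132
```

Request:
{"api": "arm_command", "payload": {"rotation": [[0,0,0],[0,0,0],[0,0,0],[0,0,0]], "translation": [[0.1,0,0],[0.2,0,0],[0.3,0,0],[0.3,0,0]], "jaw": [1,1,1,1]}}

```text
time_s: 10.25
tcp_pos: [0.4886, -0.1181, 0.0879]
tool_rot: [2.631, 1.57, -0.347]
contact_force: [-1.9, 1.1, 6.4]
opening: 0.0132
```

Request:
{"api": "arm_command", "payload": {"rotation": [[0,0,0],[0,0,0],[0,0,0]], "translation": [[0.1,0,0],[0.2,0,0],[0.2,0,0]], "jaw": [1,1,1]}}

```text
time_s: 10.55
tcp_pos: [0.4888, -0.1182, 0.087]
tool_rot: [2.555, 1.57, -0.423]
contact_force: [-6.4, 2.9, 15.5]
opening: 0.0133
```

Request:
{"api": "arm_command", "payload": {"rotation": [[0,0,0],[0,0,0]], "translation": [[0.05,0,0],[0.05,0,0]], "jaw": [1,1]}}

```text
time_s: 10.75
tcp_pos: [0.4889, -0.1182, 0.087]
tool_rot: [2.574, 1.57, -0.404]
contact_force: [-7.7, 2.8, 18.3]
opening: 0.0133
```

Request:
{"api": "arm_command", "payload": {"rotation": [[0,0,0],[0,0,0],[0,0,0]], "translation": [[0,0,0.1],[0.05,0,0.1],[0.05,0,0.1]], "jaw": [1,1,1]}}

```text
time_s: 11.05
tcp_pos: [0.4887, -0.1183, 0.087]
tool_rot: [2.866, 1.568, -0.112]
contact_force: [-6.1, 4.5, 19.1]
opening: 0.013
```

```bash
python3 - <<'E'
from h import *
st=robot.state()
print(st['time_s'],st['tcp_pos'],st['contact_force'],st['wrist_torque'])
for n,c in dict(wrist=(130,280,160,350),side=(180,250,180,270),top=(190,270,260,345)).items():
    im=robot.read_camera(n);a=im[c[0]:c[1],c[2]:c[3],::-1];cv2.imwrite(f'pics/f_{n}.png',cv2.resize(a,None,fx=4 if n=='wrist' else 7,fy=4 if n=='wrist' else 7,interpolation=cv2.INTER_CUBIC))
E
```

```text
11.05 [ 0.48872643 -0.11829014  0.08699606] [-6.10632682  4.54757553 19.07995794] [ 0.70722457  1.06056585 -0.05842933]
```

View pics/f_wrist.png

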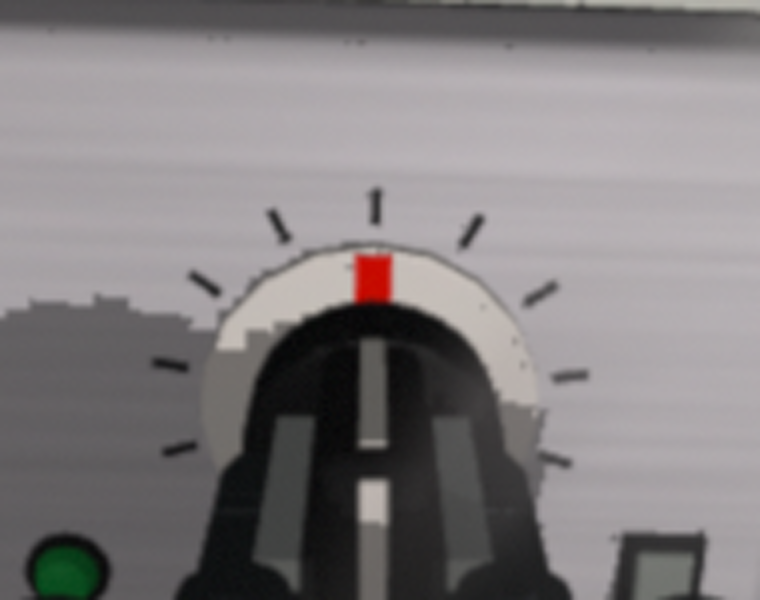

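View pics/f_side.png

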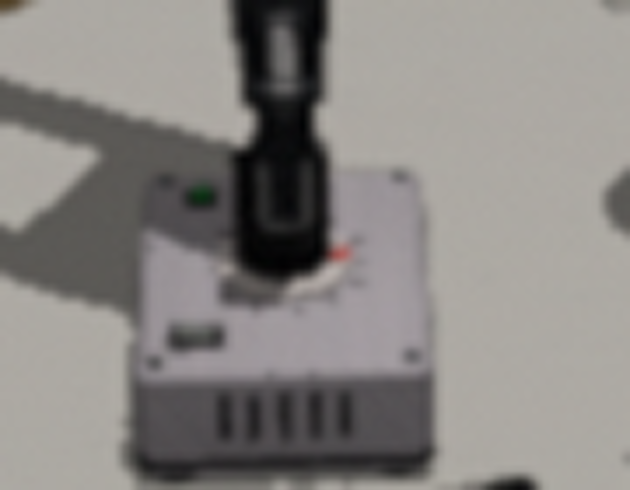

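Request:
{"api": "arm_command", "payload": {"rotation": [[0,0,0],[0,0,0],[0,0,0]], "translation": [[0.0,-0.06,0.08],[0.1,-0.06,0.08],[0.1,-0.06,0.08]], "jaw": [1,1,1]}}

```text
time_s: 11.5
tcp_pos: [0.4887, -0.1183, 0.0869]
tool_rot: [2.718, 1.566, -0.26]
contact_force: [-4.2, 3.8, 22.7]
opening: 0.0128
```

Request:
{"api": "arm_command", "payload": {"rotation": [[0,0,0],[0,0,0],[0,0,0]], "translation": [[0,0,0],[0,0,0],[0,0,0]], "jaw": [1,1,1]}}

```text
time_s: 11.8
tcp_pos: [0.4887, -0.1182, 0.0869]
tool_rot: [2.724, 1.566, -0.253]
contact_force: [-4.8, 2.5, 23.5]
opening: 0.0132
```

```bash
python3 - <<'E'
from h import *
im=robot.read_camera('wrist');cv2.imwrite('pics/last.png',cv2.resize(im[130:280,160:350,::-1],None,fx=4,fy=4,interpolation=cv2.INTER_CUBIC))
st=robot.state();print(st['time_s'],st['tcp_pos'],st['contact_force'],st['opening'])
E
```

```text
11.85 [ 0.48867156 -0.11822678  0.08689695] [-4.88457674  2.94939922 22.92730789] 0.013277436322523463
```

View pics/last.png

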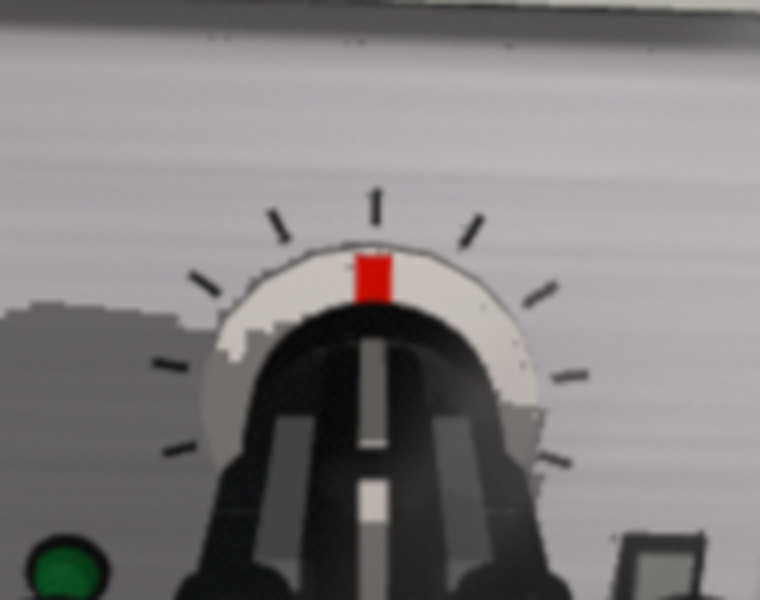

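The white line (column 373) lies in line with the red mark (column 373), and the knob has not moved in the grip.

```bash
python3 -c "
from bench import robot
print(robot.job_done())"
```

```text
the job is handed in; nothing more can be done
None
```

The knob is on the shaft, its white line in line with the red mark. I handed the job in at about 11.9 s with the gripper still pressing it in.

**What I did:** Three things looked like the knob, at top-image pixels (192,214), (347,199) and (323,172). I took the one at (192,214), which is nearest the base at about 0.56 m. I turned it about 38° to match the red mark and lowered it about 14 mm onto the shaft with no contact force, so flat met flat. Then I pressed it against the spring.

**Last checks:**
- **Pressed in:** The force rose from 3.9 to 6.4 N over 3 mm, which fits the spring. The fingers then stayed at z ≈ 0.087 m while the push grew from 15 to 23 N, so I took that as the hard stop. Pressed depth by height is about 6 mm, but by force alone it came out nearer 5 mm; I had no direct reading of the joint.
- **Alignment and grip:** In the last wrist picture the white line and red mark share column 373, and the knob had not shifted in the fingers.
- **Side force:** About 6 N of sideways force remained at the end. Two small shifts brought it down only from about 8 N.
- **Disagreement:** The knob's first position from the two fixed cameras was about 6 mm off the wrist camera's. I used the wrist camera's, and the grasp confirmed it.
- **Bystanders:** My path stayed clear of the jar, cookie box and sprinkles. I did not take a final picture to confirm they had not moved.

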